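# Move the sample bottles from the filling rack to the bottle tray in the same order

## Task

Four sample bottles stand in the wire rack, each in front of the steeping jar it was filled from. Move them into the wooden tray, one upright in each compartment and in the same left-to-right order (seen from the robot) as they stand in the rack, setting the glass down gently and never tipping a bottle over. Leave the glass beaker behind the tray standing where it is.

Things in the scene. Friction and masses are not known exactly. Their poses are not given: they have to be found in the camera images.
- red_bottle (a point): the middle, half-way up, of the amber glass sample bottle with the red cap, upright: 115 mm tall, round body 42 mm across up to 74 mm, shoulder, then a 28 mm wide cap on the top 21 mm; about 0.2 kg; the point lies on its axis, 57.5 mm above its foot. It starts loose in one of the four places of a wire rack, its foot 12 mm above the table, about 80 mm from its neighbours; wires on all four sides of the place reach 33 mm above the table
- yellow_bottle (a point): the middle, half-way up, of the amber glass sample bottle with the yellow cap, upright: 115 mm tall, round body 42 mm across up to 74 mm, shoulder, then a 28 mm wide cap on the top 21 mm; about 0.2 kg; the point lies on its axis, 57.5 mm above its foot. It starts loose in one of the four places of a wire rack, its foot 12 mm above the table, about 80 mm from its neighbours; wires on all four sides of the place reach 33 mm above the table
- green_bottle (a point): the middle, half-way up, of the amber glass sample bottle with the green cap, upright: 115 mm tall, round body 42 mm across up to 74 mm, shoulder, then a 28 mm wide cap on the top 21 mm; about 0.2 kg; the point lies on its axis, 57.5 mm above its foot. It starts loose in one of the four places of a wire rack, its foot 12 mm above the table, about 80 mm from its neighbours; wires on all four sides of the place reach 33 mm above the table
- blue_bottle (a point): the middle, half-way up, of the amber glass sample bottle with the blue cap, upright: 115 mm tall, round body 42 mm across up to 74 mm, shoulder, then a 28 mm wide cap on the top 21 mm; about 0.2 kg; the point lies on its axis, 57.5 mm above its foot. It starts loose in one of the four places of a wire rack, its foot 12 mm above the table, about 80 mm from its neighbours; wires on all four sides of the place reach 33 mm above the table
- jar_red: fixed white ceramic steeping jar with a red lid and band, 67 mm across, 96 mm tall to the top of its lid knob; origin at the centre of its foot. The bottle with the red cap was filled from it and starts about 112 mm in front of it (along the jar's -x); the jar's y axis runs along the row of jars and bottles, to the left as seen from the robot. Heavy, it stays where it is
- jar_yellow: fixed white ceramic steeping jar with a yellow lid and band, 67 mm across, 96 mm tall to the top of its lid knob; origin at the centre of its foot. The bottle with the yellow cap was filled from it and starts about 112 mm in front of it (along the jar's -x); the jar's y axis runs along the row of jars and bottles, to the left as seen from the robot. Heavy, it stays where it is
- jar_green: fixed white ceramic steeping jar with a green lid and band, 67 mm across, 96 mm tall to the top of its lid knob; origin at the centre of its foot. The bottle with the green cap was filled from it and starts about 112 mm in front of it (along the jar's -x); the jar's y axis runs along the row of jars and bottles, to the left as seen from the robot. Heavy, it stays where it is
- jar_blue: fixed white ceramic steeping jar with a blue lid and band, 67 mm across, 96 mm tall to the top of its lid knob; origin at the centre of its foot. The bottle with the blue cap was filled from it and starts about 112 mm in front of it (along the jar's -x); the jar's y axis runs along the row of jars and bottles, to the left as seen from the robot. Heavy, it stays where it is
- tray: fixed plywood bottle tray, 88 x 328 mm and 40 mm high, divided into one row of four open compartments; origin under its centre, z up, y along the row to the left as seen from the robot. Compartment centres lie at y = +120, +40, -40 and -120 mm, x = 0; each is 72 mm square inside, between 8 mm walls that rise 40 mm above the table; its floor is 8 mm above the table
- beaker_mid (a point): the middle, half-way up, of a loose open clear glass beaker, 75 mm tall and about 54 mm across the rim, that stands beyond the tray (on the side away from the robot); a bystander to be left standing where it is
Things that resemble listed ones, but are neither listed nor needed, are in the scene too. What is shaped like the part that bears red_bottle but purple is not meant.

How it is judged:
By the outcome, as a careful person would: the job done as asked, in the order asked, and still so for the second after the job is handed in, with the robot touching nothing.
It also fails if it takes over 106 s, if anything falls off the work surface, if the arm or the gripper's body presses on something with over 40 N, if the wrist force passes 120 N, or if a joint passes its speed limit or range.

## Robot

A 6-joint arm with a two-finger parallel gripper is mounted at the origin on the work surface. World frame = base frame: x ahead of the robot, y to its left, z up, the work surface at z = 0. Lengths are in m, angles in rad, forces in N, time in s.
With the tool pointing down it reaches from about 0.35 to 0.975 m from the base axis. Payload 4.9 kg.
Tool frame: the origin (TCP) lies on the front face of the gripper's body, between the roots of the fingers; the fingertips stand ctrl.tip_extent ahead of it and the grasp point (between the pads) lies 54 mm ahead of it (ctrl.tip_extent is the distance from the TCP to the fingertips, in m); z points along the fingers, y is the line along which they close (so a half turn about z gives the same grasp; the last joint's range is limited). The gripper opens to 85 mm and grips with 20 to 120 N. Pads are 22 mm wide; open, the fingers measure 114 mm over their backs; the gripper's body (76 mm by 85 mm) begins 54 mm behind the grasp point. The pads swing forward as they close: fully open they stand 13 mm farther back than shut.
Start: joints at [1.009, 0.053, 1.613, -0, 1.476, -0.119], TCP at [0.268, 0.565, 0.304] pointing down, gripper open.
Joint ranges: [-3.01, 3.01], [-1.01, 2.22], [0.06, 2.58], [-1.02, 4.17], [0.09, 2.62], [-3.14, 3.14]. Speed limits (rad/s): [2.57, 2.57, 3.14, 3.14, 3.14, 3.14].

## Interface

Orientations are given as a rotation vector (axis times angle).
In Python, from station import ctrl gives the robot as it stands.
- The arm moves only by the tool apply_moves, never from a script. Its argument "rows" is one flat list of numbers, 6 for each row, row after row: the shift along the tool's x, y, z normalised to -1 to 1, where 1 is 0.6 m, then the turn, a rotation vector about the tool's x, y, z normalised to -1 to 1, where 1 is 90 degrees. A call has 1 to 20 rows; each row is the pose to reach, as a shift and turn from the pose commanded when the call began, along the tool's axes at that moment; what a row does not reach only later rows make up. A row lasts 1/10 s, in which the tool goes at most 50 mm and 8.59 degrees, less where a joint would pass 70% of its speed; a pose out of reach is approached as far as the arm can. A call with a number of a shift or a turn outside -1 to 1 is refused whole. A call with a gripper value outside its range is refused whole. "grip" is the opening, from 0 (shut) to 1 (fully open), set as the call begins (left out, the last holds). The fingers move at their own pace and stop on an object; "grip_force" is the grip in N (left out, the last holds). Time passes only in rows, so rows that repeat a pose let the fingers close. It gives the time, the measured TCP pose, the force, the opening and the grip force at its end, in the units of the state.
- ctrl.get_obs(): the state, without advancing time (a new reading comes with each control period).
- ctrl.get_image(name): name is "side" or "top" or "wrist"; returns (picture, depth): 400x640x3 uint8, blue, green, red; 400x640 float32, m along the optical axis (not along the pixel's ray), 0 where there is no reading.
- ctrl.camera_model(name): a dict with "mtx" (3x3 intrinsics, pixels), "R" (3x3) and "t" (3): a world point X has camera coordinates R X + t; the wrist camera has in their place "tool_from_camera" (4x4, takes a point from camera to tool coordinates, whose origin is the TCP and whose axes are the flange's). Camera axes: x right, y down, z forward; pixel columns grow to the right and rows downward; lengths in m; the calibration is good to about 2 mm. A picture is of the moment at which its call begins: read the wrist's pose just before it. camera_model takes no time and is no camera call.
- ctrl.finish_job(): hands the job in; it is judged then, once.
The state is a dict: "t": time; "q": joint angles; "dq": joint speeds; "effort": joint torques, N m; "tool_pos": TCP position; "tool_rot": TCP orientation; "contact_force": force on the tool from outside, world axes, zero at the start; "wrist_torque": the same for the moment, N m; "opening": finger opening in m; "grip_force": force on a finger pad.
Only numpy, scipy, OpenCV 4.12 (cv2) and the standard library are available. Lean on these libraries where they do the work, as an engineer would, in place of code of your own. Each camera call takes 0.05 s, during which the arm holds its last target. There are 200 camera calls.

## Working session

There is one attempt and no reset: what is moved stays moved. The work goes in short steps, Python scripts to look and compute and a tool call to move; the robot and the scene stay as the last step left them, time stands still between calls to the robot, and variables do not carry over. Pictures are saved under pics/ and viewed, at most 14 in all, crops included, and the job is handed in when it is done.

Besides the shell and the picture viewer there is one more tool, called after "Request:" in YAML: its name, and indented under it one key for each argument. apply_moves: Moves the arm, as the interface text tells. Its arguments: {"type":"object","properties":{"rows":{"type":"array","items":{"type":"number"}},"grip":{"type":"number"},"grip_force":{"type":"number"}},"required":["rows"]}

```bash
mkdir -p pics; ls; python3 - <<'E'
from station import ctrl
import cv2,numpy as np
print(ctrl.get_obs(),ctrl.tip_extent)
for n in("side","top"):
    p,d=ctrl.get_image(n); cv2.imwrite(f"pics/{n}0.png",p); np.save(f"pics/{n}0.npy",d)
    print(ctrl.camera_model(n))
print(ctrl.camera_model("wrist"))
E
```

```text
pics
{'t': 0.0, 'q': array([ 1.00899970e+00,  5.33789642e-02,  1.61428287e+00,  1.40862969e-05,
        1.47601226e+00, -1.18990659e-01]), 'dq': array([-1.33966131e-03, -1.83119926e-03, -1.37148228e-04, -7.31520883e-04,
        8.49754170e-05, -1.38211357e-03]), 'effort': array([-1.34609845e-04, -3.93706441e+01, -3.70163512e+01, -1.95957437e-04,
        7.59706367e-03,  5.73591990e-06]), 'tool_pos': array([0.26753658, 0.56432269, 0.30265581]), 'tool_rot': array([-0.68973551, -3.0642146 ,  0.00307389]), 'contact_force': array([ 0.84395851, -0.20033445,  0.41778456]), 'wrist_torque': array([-0.03209307, -0.04064596, -0.01578673]), 'grip_force': 0.0, 'opening': 0.0856955363121186} 0.0726
{'mtx': array([[361.87203801,   0.        , 317.16395475],
       [  0.        , 361.87203801, 200.17848504],
       [  0.        ,   0.        ,   1.        ]]), 'R': array([[-0.99897211, -0.04323716,  0.01361118],
       [-0.03456866,  0.53244351, -0.84575937],
       [ 0.02932105, -0.84536055, -0.53339087]]), 't': array([0.53020723, 0.08655407, 0.8203429 ])}
{'mtx': array([[367.36982307,   0.        , 313.89530608],
       [  0.        , 367.36982307, 196.11370009],
       [  0.        ,   0.        ,   1.        ]]), 'R': array([[-0.0178169 , -0.99977956,  0.01110783],
       [-0.98637078,  0.01575829, -0.16378147],
       [ 0.16357033, -0.01387451, -0.98643411]]), 't': array([0.00947425, 0.54431102, 0.77867665])}
{'mtx': array([[308.05208519,   0.        , 318.15241785],
       [  0.        , 308.05208519, 201.72921606],
       [  0.        ,   0.        ,   1.        ]]), 'tool_from_camera': array([[ 6.29299420e-04, -9.52912227e-01, -3.03245595e-01,
         7.72051759e-02],
       [ 9.99999698e-01,  4.61197272e-04,  6.25957025e-04,
         8.79862136e-04],
       [-4.56626062e-04, -3.03245897e-01,  9.52912230e-01,
        -6.97586534e-02],
       [ 0.00000000e+00,  0.00000000e+00,  0.00000000e+00,
         1.00000000e+00]])}
```

View pics/top0.png

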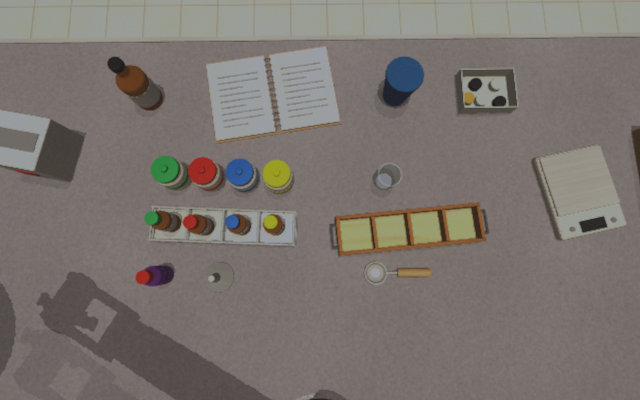

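View pics/side0.png

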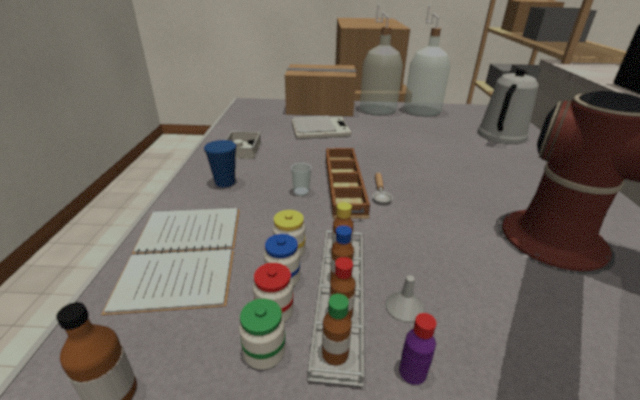

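Top view: rack caps from left are green (152,218), red (190,222), blue (232,222) and yellow (270,222). Each stands in front of its matching jar at (168,170), (205,172), (241,174) and (277,175). The purple bottle with a red cap at (150,276) stands outside the rack and is a decoy. The tray spans about (335..485, 205..255), and the beaker is at (388,177). I'll confirm with enlarged crops.

```bash
python3 - <<'E'
import cv2
p=cv2.imread("pics/top0.png")
cv2.imwrite("pics/c1.png",cv2.resize(p[150:290,140:300],None,fx=4,fy=4,interpolation=cv2.INTER_CUBIC)[:560])
cv2.imwrite("pics/c2.png",cv2.resize(p[155:275,325:495],None,fx=4,fy=4,interpolation=cv2.INTER_CUBIC))
E
```

```text
(no output)
```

View pics/c1.png

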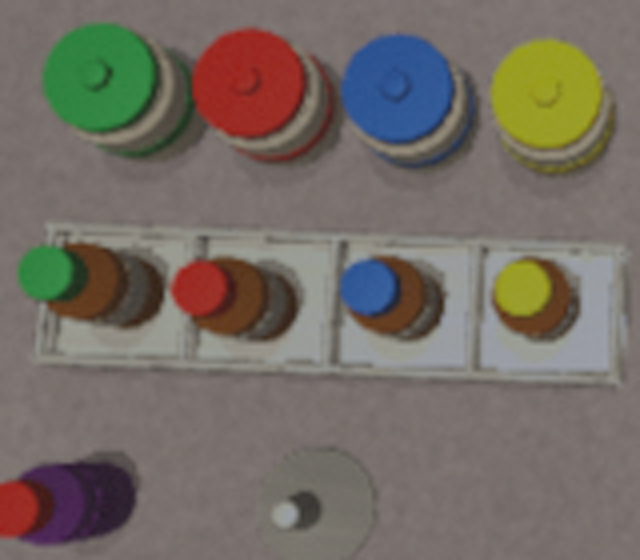

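View pics/c2.png

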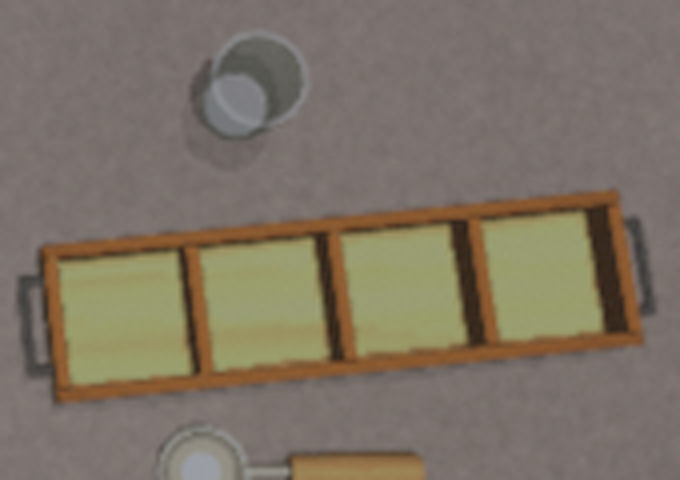

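The crops confirm the rack order green, red, blue, yellow. Crop cap centres are (48,273), (203,288), (371,286) and (523,289). The tray's top corners are (42,246), (617,192), (642,340) and (57,402).

```bash
cat > h.py <<'E'
from station import ctrl
import numpy as np
from scipy.spatial.transform import Rotation as Ro
def back(n,uv,z):
    m=ctrl.camera_model(n); R,t=m["R"],m["t"]
    d=R.T@np.linalg.solve(m["mtx"],[uv[0],uv[1],1]); c=-R.T@t
    return c+d*(z-c[2])/d[2]
def delta(pos,rot):   # rows numbers to get commanded pose from current
    pass
E
python3 - <<'E'
from h import *
o=np.array([140,150])-.375
P=lambda c,o,z:back("top",np.array(c)/4+o,z)
for n,c in dict(g=(48,273),r=(203,288),b=(371,286),y=(523,289)).items(): print(n,P(c,o,.127).round(4))
for c in [(95,74),(246,80),(395,85),(545,91)]: print("jar",P(c,o,.096).round(4))
for c in [(48,232),(628,250),(620,382),(38,360)]: print("rack",P(c,o,.033).round(4))
o=np.array([325,155])-.375
T=np.array([P(c,o,.04) for c in [(42,246),(617,192),(642,340),(57,402)]]);print(T.round(4))
c=T.mean(0);l=(T[0]+T[3]-T[1]-T[2])/2;print(c,np.linalg.norm(l));u=l/np.linalg.norm(l);print(u,np.degrees(np.arctan2(-u[0],u[1])))
for k in(.12,.04,-.04,-.12):print((c+k*u).round(4))
print("beaker",P((259,80),o,.075))
print(ctrl.get_obs()['t'])
print(Ro.from_rotvec(ctrl.get_obs()['tool_rot']).as_matrix().round(3))
E
```

```text
g [0.4921 0.3244 0.127 ]
r [0.4834 0.2474 0.127 ]
b [0.483  0.1643 0.127 ]
y [0.4802 0.0889 0.127 ]
jar [0.6011 0.3186 0.096 ]
jar [0.5966 0.2389 0.096 ]
jar [0.5927 0.1601 0.096 ]
jar [0.5882 0.0807 0.096 ]
rack [0.5259 0.3659 0.033 ]
rack [0.5104 0.0397 0.033 ]
rack [0.4366 0.0449 0.033 ]
rack [0.4543 0.3675 0.033 ]
[[ 0.4991 -0.0465  0.04  ]
 [ 0.5243 -0.3723  0.04  ]
 [ 0.4411 -0.3786  0.04  ]
 [ 0.4129 -0.0524  0.04  ]]
[ 0.4693364  -0.21244249  0.04      ] 0.3271684687498427
[-0.08172051  0.99665529  0.        ] 4.6874678443078075
[ 0.4595 -0.0928  0.04  ]
[ 0.4661 -0.1726  0.04  ]
[ 0.4726 -0.2523  0.04  ]
[ 0.4791 -0.332   0.04  ]
beaker [ 0.58433545 -0.16503461  0.075     ]
0.1
[[-0.904  0.428 -0.001]
 [ 0.428  0.904 -0.002]
 [ 0.    -0.002 -1.   ]]
```

Request:
apply_moves:
  rows: [-0.6592,-0.5655,0.0733,0,0,0.7181,-0.6592,-0.5655,0.0733,0,0,0.7181,-0.6592,-0.5655,0.0733,0,0,0.7181,-0.6592,-0.5655,0.0733,0,0,0.7181,-0.6592,-0.5655,0.0733,0,0,0.7181,-0.6592,-0.5655,0.0733,0,0,0.7181,-0.6592,-0.5655,0.0733,0,0,0.7181,-0.6592,-0.5655,0.0733,0,0,0.7181,-0.6592,-0.5655,0.0733,0,0,0.7181,-0.6592,-0.5655,0.0733,0,0,0.7181,-0.6592,-0.5655,0.0733,0,0,0.7181,-0.6592,-0.5655,0.0733,0,0,0.7181,-0.6592,-0.5655,0.0733,0,0,0.7181,-0.6592,-0.5655,0.0733,0,0,0.7181,-0.6592,-0.5655,0.0733,0,0,0.7181,-0.6592,-0.5655,0.0733,0,0,0.7181]
  grip: 1

```text
t: 1.7
tool_pos: [0.4795, 0.0896, 0.26]
tool_rot: [2.219, 2.223, 0.0]
contact_force: [-0.3, 0.1, 0.1]
opening: 0.0852
grip_force: 0.0
```

```bash
python3 - <<'E'
from h import *
import cv2
o=ctrl.get_obs();p,d=ctrl.get_image("wrist");cv2.imwrite("pics/w1.png",p)
R=Ro.from_rotvec(o['tool_rot']).as_matrix();print(o['t'],o['q'].round(3),o['tool_pos'].round(4));print(R.round(4))
E
```

```text
1.7 [ 0.032 -0.254  1.972  0.     1.424  0.03 ] [0.4795 0.0896 0.26  ]
[[-1.8e-03  1.0e+00  2.0e-04]
 [ 1.0e+00  1.8e-03  1.0e-04]
 [ 1.0e-04  2.0e-04 -1.0e+00]]
```

View pics/w1.png

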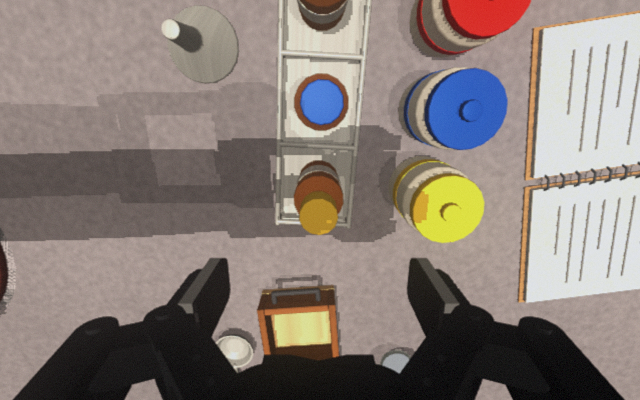

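Wrist view: yellow cap at about (318,215), blue cap at (321,102), yellow jar knob at (452,211).

```bash
python3 - <<'E'
from h import *
o=ctrl.get_obs();m=ctrl.camera_model("wrist");T=m["tool_from_camera"]
R=Ro.from_rotvec(o['tool_rot']).as_matrix()
for uv,z in [((318,215),.127),((321,102),.127),((452,211),.096),((471,110),.096)]:
    d=R@T[:3,:3]@np.linalg.solve(m["mtx"],[*uv,1]);c=R@T[:3,3]+o['tool_pos'];print((c+d*(z-c[2])/d[2]).round(4))
E
```

```text
[0.4803 0.0935 0.127 ]
[0.482  0.1688 0.127 ]
[0.5881 0.0858 0.096 ]
[0.5915 0.1637 0.096 ]
```

Request:
apply_moves:
  rows: [0.0025,0.0008,0.03,0,0,0,0.0025,0.0008,0.06,0,0,0,0.0025,0.0008,0.09,0,0,0,0.0025,0.0008,0.12,0,0,0,0.0025,0.0008,0.14,0,0,0,0.0025,0.0008,0.16,0,0,0,0.0025,0.0008,0.18,0,0,0,0.0025,0.0008,0.195,0,0,0,0.0025,0.0008,0.205,0,0,0,0.0025,0.0008,0.2133,0,0,0,0.0025,0.0008,0.2133,0,0,0]

```text
t: 2.85
tool_pos: [0.48, 0.0901, 0.1314]
tool_rot: [-2.221, -2.221, 0.001]
contact_force: [-0.3, -0.4, -0.4]
opening: 0.0851
grip_force: 0.0
```

Request:
apply_moves:
  rows: [0,0,0,0,0,0,0,0,0,0,0,0,0,0,0,0,0,0,0,0,0,0,0,0,0,0,0,0,0,0,0,0,0,0,0,0,0,0,0,0,0,0,0,0,0,0,0,0,0,0,0,0,0,0,0,0,0,0,0,0]
  grip: 0.3
  grip_force: 25

```text
t: 3.85
tool_pos: [0.4805, 0.0902, 0.1326]
tool_rot: [2.221, 2.221, 0.0]
contact_force: [-1.9, 0.1, 5.6]
opening: 0.0411
grip_force: 26.9
```

```bash
python3 - <<'E'
from h import *
import cv2
print(ctrl.get_obs())
p,d=ctrl.get_image("side");cv2.imwrite("pics/s1.png",cv2.resize(p[150:350,250:450],None,fx=3,fy=3))
E
```

```text
{'t': 3.85, 'q': array([ 3.31767707e-02, -1.01332242e-01,  2.06660189e+00, -4.92126857e-06,
        1.17591512e+00,  3.31534476e-02]), 'dq': array([ 6.49952061e-04,  1.13706602e-03,  3.23893590e-05,  3.65374202e-04,
       -2.00297509e-03,  5.72368999e-04]), 'effort': array([-1.91596225e-01, -2.59040058e+01, -3.11285055e+01, -3.03407935e-03,
       -6.66966140e-01,  1.16522991e-02]), 'tool_pos': array([0.48050259, 0.09018729, 0.13256455]), 'tool_rot': array([2.22121403e+00, 2.22127004e+00, 4.62899487e-04]), 'contact_force': array([-1.94660842,  0.12411213,  5.57678639]), 'wrist_torque': array([-0.00799856,  0.38947443,  0.0242479 ]), 'grip_force': 26.852146200835705, 'opening': 0.04109500646608505}
```

View pics/s1.png

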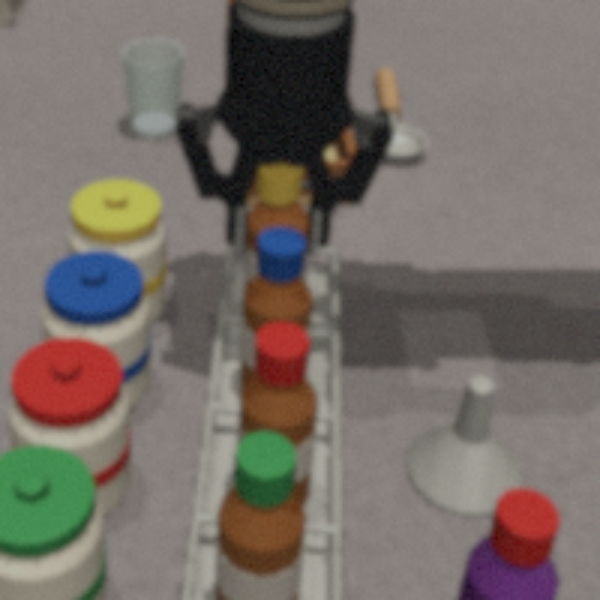

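Request:
apply_moves:
  rows: [0,0,-0.008,0,0,0,0,0,-0.02,0,0,0,0,0,-0.04,0,0,0,0,0,-0.06,0,0,0,0,0,-0.08,0,0,0,0,0,-0.1,0,0,0,0,0,-0.115,0,0,0,0,0,-0.125,0,0,0,0,0,-0.125,0,0,0]
  grip_force: 30

```text
t: 4.8
tool_pos: [0.4808, 0.0902, 0.2082]
tool_rot: [2.22, 2.221, 0.002]
contact_force: [0.6, -0.1, -2.7]
opening: 0.0409
grip_force: 30.8
```

Request:
apply_moves:
  rows: [-0.01,0,0,0,0,0,-0.03,0,0,0,0,0,-0.06,0,0,0,0,0,-0.1,0,0,0,0,0,-0.15,0,0,0,0,0,-0.2,0,0,0,0,0,-0.25,0,0,0,0,0,-0.3,0,0,0,0,0,-0.35,0,0,0,0,0,-0.4,0,0,0,0,0,-0.45,0,0,0,0,0,-0.5,0,0,0,0,0,-0.55,0,0,0,0,0,-0.6,0,0,0,0,0,-0.64,0,0,0,0,0,-0.67,-0.002,0,0,0,0,-0.69,-0.0025,0,0,0,0,-0.7025,-0.0025,0,0,0,0,-0.7025,-0.0025,0,0,0,0,-0.7025,-0.0025,0,0,0,0]

```text
t: 6.8
tool_pos: [0.4788, -0.3307, 0.2068]
tool_rot: [-2.22, -2.222, -0.0]
contact_force: [0.8, 0.1, -1.9]
opening: 0.0409
grip_force: 30.8
```

```bash
python3 - <<'E'
from h import *
import cv2
o=ctrl.get_obs();print(o['tool_pos'],o['tool_rot'],o['opening'],o['grip_force'],o['contact_force'],o['t'])
p,d=ctrl.get_image("side");a=cv2.resize(p[80:240,290:450],None,fx=2.5,fy=2.5)
p,d=ctrl.get_image("top");b=cv2.resize(p[160:320,330:490],None,fx=2.5,fy=2.5)
cv2.imwrite("pics/s2.png",np.hstack([a,b]))
E
```

```text
[ 0.47879388 -0.33071491  0.20676299] [-2.22034277e+00 -2.22158505e+00 -4.55531314e-04] 0.04094294647884948 30.79703309107572 [ 0.79449079  0.11646804 -1.93398548] 6.8
```

View pics/s2.png

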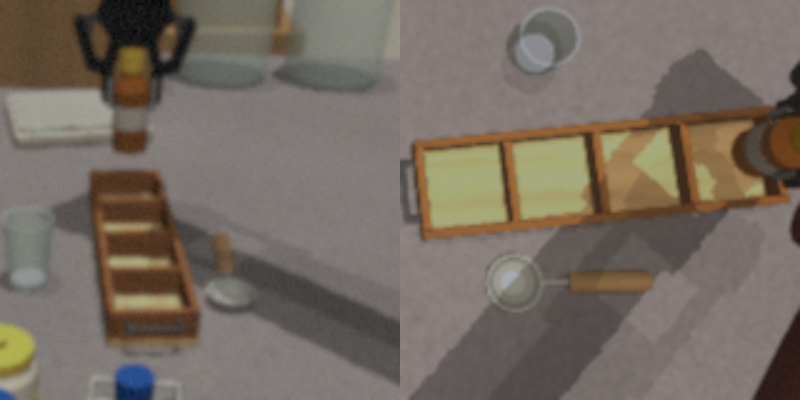

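The yellow bottle is held upright above the rightmost compartment. Lowering it now.

Request:
apply_moves:
  rows: [0,0,0.01,0,0,0,0,0,0.03,0,0,0,0,0,0.05,0,0,0,0,0,0.07,0,0,0,0,0,0.085,0,0,0,0,0,0.1,0,0,0,0,0,0.11,0,0,0,0,0,0.118,0,0,0,0,0,0.122,0,0,0,0,0,0.125,0,0,0,0,0,0.125,0,0,0]

```text
t: 8.0
tool_pos: [0.4788, -0.3314, 0.1321]
tool_rot: [2.221, 2.221, -0.0]
contact_force: [0.2, -0.5, -1.5]
opening: 0.0409
grip_force: 30.8
```

Request:
apply_moves:
  rows: [0,0,0.0005,0,0,0,0,0,0.001,0,0,0,0,0,0.0015,0,0,0,0,0,0.002,0,0,0,0,0,0.0025,0,0,0,0,0,0.003,0,0,0,0,0,0.0035,0,0,0,0,0,0.0035,0,0,0]

```text
t: 8.8
tool_pos: [0.4787, -0.3313, 0.1298]
tool_rot: [-2.221, -2.221, 0.0]
contact_force: [-0.7, -0.4, -1.6]
opening: 0.0412
grip_force: 30.8
```

Request:
apply_moves:
  rows: [0,0,0.0005,0,0,0,0,0,0.001,0,0,0,0,0,0.0015,0,0,0,0,0,0.002,0,0,0,0,0,0.0025,0,0,0,0,0,0.0025,0,0,0]

```text
t: 9.4
tool_pos: [0.4788, -0.3314, 0.1287]
tool_rot: [2.221, 2.221, -0.0]
contact_force: [-1.7, 0.5, 0.2]
opening: 0.0412
grip_force: 31.0
```

Request:
apply_moves:
  rows: [0,0,0.0005,0,0,0,0,0,0.001,0,0,0,0,0,0.001,0,0,0,0,0,0.001,0,0,0]

```text
t: 9.8
tool_pos: [0.4788, -0.3316, 0.1286]
tool_rot: [2.221, 2.221, -0.001]
contact_force: [-3.0, 1.6, 4.2]
opening: 0.0408
grip_force: 31.5
```

Request:
apply_moves:
  rows: [0,0,0,0,0,0,0,0,0,0,0,0,0,0,0,0,0,0,0,0,0,0,0,0,0,0,0,0,0,0,0,0,0,0,0,0,0,0,0,0,0,0,0,0,0,0,0,0]
  grip: 1

```text
t: 10.6
tool_pos: [0.4788, -0.3313, 0.1277]
tool_rot: [2.221, 2.221, 0.0]
contact_force: [-0.2, -0.2, -0.6]
opening: 0.0855
grip_force: 0.0
```

Request:
apply_moves:
  rows: [0,0,-0.01,0,0,0,0,0,-0.03,0,0,0,0,0,-0.06,0,0,0,0,0,-0.1,0,0,0,0,0,-0.14,0,0,0,0,0,-0.18,0,0,0,0,0,-0.21,0,0,0,0,0,-0.22,0,0,0,0,0,-0.22,0,0,0]

```text
t: 11.5
tool_pos: [0.4792, -0.3317, 0.2617]
tool_rot: [2.219, 2.219, 0.0]
contact_force: [-0.7, -0.8, 0.4]
opening: 0.0853
grip_force: 0.0
```

```bash
python3 - <<'E'
from h import *
import cv2
o=ctrl.get_obs();print(o['tool_pos'],o['opening'],o['contact_force'],o['t'])
p,d=ctrl.get_image("side");a=cv2.resize(p[80:240,290:450],None,fx=2.5,fy=2.5)
p,d=ctrl.get_image("top");b=cv2.resize(p[160:320,330:490],None,fx=2.5,fy=2.5)
cv2.imwrite("pics/s3.png",np.hstack([a,b]))
E
```

```text
[ 0.47919643 -0.33172274  0.26168667] 0.08531021048671884 [-0.70799595 -0.77112052  0.3750805 ] 11.5
```

View pics/s3.png

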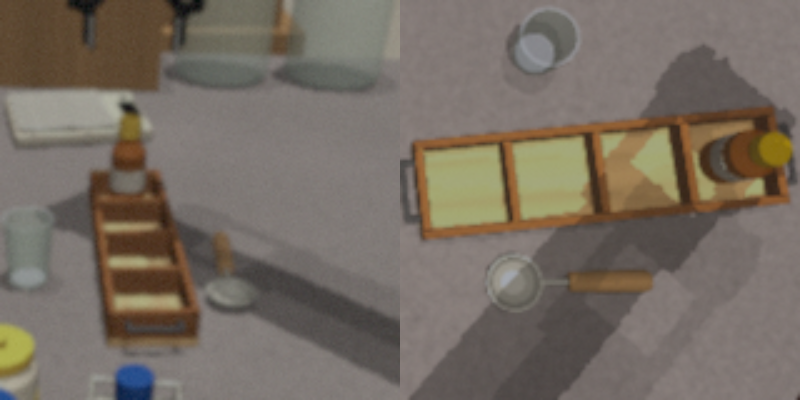

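Yellow stands upright in the rightmost compartment. Next is blue.

Request:
apply_moves:
  rows: [0.02,0,0,0,0,0,0.06,0,0,0,0,0,0.12,0,0,0,0,0,0.19,0,0,0,0,0,0.26,0,0,0,0,0,0.33,0,0,0,0,0,0.4,0,0,0,0,0,0.47,0,0,0,0,0,0.54,0,0,0,0,0,0.61,0.003,0,0,0,0,0.68,0.0058,0,0,0,0,0.74,0.0058,0,0,0,0,0.79,0.0058,0,0,0,0,0.82,0.0058,0,0,0,0,0.8283,0.0058,0,0,0,0,0.8283,0.0058,0,0,0,0,0.8283,0.0058,0,0,0,0]

```text
t: 13.3
tool_pos: [0.4819, 0.1651, 0.2592]
tool_rot: [-2.222, -2.221, 0.002]
contact_force: [0.3, 0.2, 0.0]
opening: 0.0852
grip_force: 0.0
```

Request:
apply_moves:
  rows: [0,0,0.03,0,0,0,0,0,0.06,0,0,0,0,0,0.09,0,0,0,0,0,0.12,0,0,0,0,0,0.14,0,0,0,0,0,0.16,0,0,0,0,0,0.18,0,0,0,0,0,0.195,0,0,0,0,0,0.205,0,0,0,0,0,0.213,0,0,0,0,0,0.213,0,0,0]

```text
t: 14.4
tool_pos: [0.482, 0.1656, 0.1314]
tool_rot: [-2.221, -2.221, 0.001]
contact_force: [0.1, -0.3, -0.5]
opening: 0.0855
grip_force: 0.0
```

Request:
apply_moves:
  rows: [0,0,0,0,0,0,0,0,0,0,0,0,0,0,0,0,0,0,0,0,0,0,0,0,0,0,0,0,0,0,0,0,0,0,0,0,0,0,0,0,0,0,0,0,0,0,0,0,0,0,0,0,0,0,0,0,0,0,0,0]
  grip: 0.3
  grip_force: 30

```text
t: 15.4
tool_pos: [0.4825, 0.1658, 0.1326]
tool_rot: [2.221, 2.221, 0.001]
contact_force: [-2.2, 0.3, 6.6]
opening: 0.041
grip_force: 31.5
```

Request:
apply_moves:
  rows: [0,0,-0.008,0,0,0,0,0,-0.02,0,0,0,0,0,-0.04,0,0,0,0,0,-0.06,0,0,0,0,0,-0.08,0,0,0,0,0,-0.1,0,0,0,0,0,-0.115,0,0,0,0,0,-0.125,0,0,0,0,0,-0.125,0,0,0]

```text
t: 16.3
tool_pos: [0.4828, 0.1657, 0.2082]
tool_rot: [2.221, 2.221, 0.003]
contact_force: [0.6, -0.2, -2.1]
opening: 0.0406
grip_force: 30.9
```

Request:
apply_moves:
  rows: [-0.01,0,0,0,0,0,-0.03,0,0,0,0,0,-0.06,0,0,0,0,0,-0.1,0,0,0,0,0,-0.15,0,0,0,0,0,-0.2,0,0,0,0,0,-0.25,0,0,0,0,0,-0.3,0,0,0,0,0,-0.35,-0.003,0,0,0,0,-0.4,-0.006,0,0,0,0,-0.45,-0.01,0,0,0,0,-0.5,-0.013,0,0,0,0,-0.55,-0.0167,0,0,0,0,-0.6,-0.0167,0,0,0,0,-0.64,-0.0167,0,0,0,0,-0.67,-0.0167,0,0,0,0,-0.69,-0.0167,0,0,0,0,-0.6955,-0.0167,0,0,0,0,-0.6955,-0.0167,0,0,0,0,-0.6955,-0.0167,0,0,0,0]

```text
t: 18.3
tool_pos: [0.4722, -0.2509, 0.2067]
tool_rot: [-2.22, -2.222, -0.0]
contact_force: [-0.6, 0.6, -0.7]
opening: 0.0408
grip_force: 30.9
```

Request:
apply_moves:
  rows: [0,0,0.01,0,0,0,0,0,0.03,0,0,0,0,0,0.05,0,0,0,0,0,0.07,0,0,0,0,0,0.085,0,0,0,0,0,0.1,0,0,0,0,0,0.11,0,0,0,0,0,0.118,0,0,0,0,0,0.122,0,0,0,0,0,0.125,0,0,0,0,0,0.1265,0,0,0,0,0,0.1275,0,0,0,0,0,0.1285,0,0,0,0,0,0.1285,0,0,0]

```text
t: 19.7
tool_pos: [0.4723, -0.2517, 0.13]
tool_rot: [2.221, 2.221, 0.0]
contact_force: [-0.3, 0.2, -2.5]
opening: 0.041
grip_force: 30.9
```

Request:
apply_moves:
  rows: [0,0,0.0005,0,0,0,0,0,0.001,0,0,0,0,0,0.0015,0,0,0,0,0,0.002,0,0,0,0,0,0.0025,0,0,0,0,0,0.0025,0,0,0]

```text
t: 20.3
tool_pos: [0.4723, -0.2517, 0.1286]
tool_rot: [-2.221, -2.222, 0.0]
contact_force: [-1.1, 0.7, 1.2]
opening: 0.0413
grip_force: 31.1
```

Request:
apply_moves:
  rows: [0,0,0.0004,0,0,0,0,0,0.0008,0,0,0,0,0,0.0008,0,0,0]

```text
t: 20.6
tool_pos: [0.4723, -0.2518, 0.1286]
tool_rot: [2.221, 2.221, -0.0]
contact_force: [-3.0, 0.4, 5.2]
opening: 0.0409
grip_force: 31.6
```

Request:
apply_moves:
  rows: [0,0,0,0,0,0,0,0,0,0,0,0,0,0,0,0,0,0,0,0,0,0,0,0,0,0,0,0,0,0,0,0,0,0,0,0,0,0,0,0,0,0,0,0,0,0,0,0]
  grip: 1

```text
t: 21.4
tool_pos: [0.4722, -0.2517, 0.1279]
tool_rot: [2.221, 2.221, 0.0]
contact_force: [-0.1, -0.7, -0.7]
opening: 0.0853
grip_force: 0.0
```

Request:
apply_moves:
  rows: [0,0,-0.01,0,0,0,0,0,-0.03,0,0,0,0,0,-0.06,0,0,0,0,0,-0.1,0,0,0,0,0,-0.14,0,0,0,0,0,-0.18,0,0,0,0,0,-0.21,0,0,0,0,0,-0.22,0,0,0,0,0,-0.22,0,0,0]

```text
t: 22.3
tool_pos: [0.4727, -0.252, 0.2617]
tool_rot: [2.219, 2.219, 0.001]
contact_force: [-0.6, -0.6, -0.1]
opening: 0.0855
grip_force: 0.0
```

```bash
python3 - <<'E'
from h import *
import cv2
o=ctrl.get_obs();print(o['tool_pos'],o['opening'],o['contact_force'],o['t'])
p,d=ctrl.get_image("side");a=cv2.resize(p[80:240,290:450],None,fx=2.5,fy=2.5)
p,d=ctrl.get_image("top");b=cv2.resize(p[160:320,330:490],None,fx=2.5,fy=2.5)
cv2.imwrite("pics/s4.png",np.hstack([a,b]))
E
```

```text
[ 0.47270298 -0.25197929  0.2617131 ] 0.08550650032703187 [-0.62684221 -0.61723385 -0.08843084] 22.3
```

View pics/s4.png

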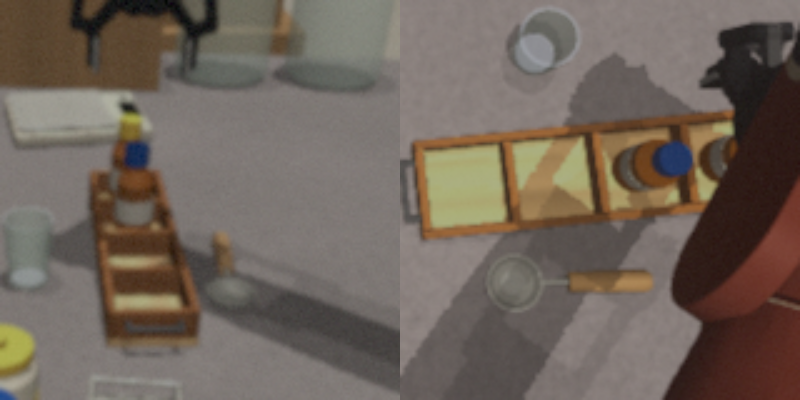

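Blue is upright in the third compartment. Red is next: the one in the rack in front of the red jar, not the purple decoy.

Request:
apply_moves:
  rows: [0.02,0,0,0,0,0,0.06,0,0,0,0,0,0.12,0,0,0,0,0,0.19,0,0,0,0,0,0.26,0.003,0,0,0,0,0.33,0.006,0,0,0,0,0.4,0.009,0,0,0,0,0.47,0.012,0,0,0,0,0.54,0.015,0,0,0,0,0.61,0.0183,0,0,0,0,0.68,0.0183,0,0,0,0,0.74,0.0183,0,0,0,0,0.79,0.0183,0,0,0,0,0.82,0.0183,0,0,0,0,0.8338,0.0183,0,0,0,0,0.8338,0.0183,0,0,0,0,0.8338,0.0183,0,0,0,0]

```text
t: 24.1
tool_pos: [0.4828, 0.2481, 0.2593]
tool_rot: [-2.221, -2.221, 0.002]
contact_force: [-0.9, -1.0, -0.5]
opening: 0.0855
grip_force: 0.0
```

Request:
apply_moves:
  rows: [0,0,0.03,0,0,0,0,0,0.06,0,0,0,0,0,0.09,0,0,0,0,0,0.12,0,0,0,0,0,0.14,0,0,0,0,0,0.16,0,0,0,0,0,0.18,0,0,0,0,0,0.195,0,0,0,0,0,0.205,0,0,0,0,0,0.213,0,0,0,0,0,0.213,0,0,0]

```text
t: 25.2
tool_pos: [0.483, 0.2486, 0.1315]
tool_rot: [-2.221, -2.221, 0.001]
contact_force: [-0.5, 0.2, 0.6]
opening: 0.0851
grip_force: 0.0
```

Request:
apply_moves:
  rows: [0,0,0,0,0,0,0,0,0,0,0,0,0,0,0,0,0,0,0,0,0,0,0,0,0,0,0,0,0,0,0,0,0,0,0,0,0,0,0,0,0,0,0,0,0,0,0,0,0,0,0,0,0,0,0,0,0,0,0,0]
  grip: 0.3
  grip_force: 30

```text
t: 26.2
tool_pos: [0.4834, 0.2488, 0.1327]
tool_rot: [-2.221, -2.221, -0.001]
contact_force: [-2.8, -1.0, 5.4]
opening: 0.0412
grip_force: 31.7
```

Request:
apply_moves:
  rows: [0,0,-0.008,0,0,0,0,0,-0.02,0,0,0,0,0,-0.04,0,0,0,0,0,-0.06,0,0,0,0,0,-0.08,0,0,0,0,0,-0.1,0,0,0,0,0,-0.115,0,0,0,0,0,-0.125,0,0,0,0,0,-0.125,0,0,0]

```text
t: 27.1
tool_pos: [0.4837, 0.2488, 0.2084]
tool_rot: [2.221, 2.221, 0.003]
contact_force: [-0.6, -0.0, -2.7]
opening: 0.0412
grip_force: 31.0
```

Request:
apply_moves:
  rows: [-0.01,0,0,0,0,0,-0.03,0,0,0,0,0,-0.06,0,0,0,0,0,-0.1,0,0,0,0,0,-0.15,0,0,0,0,0,-0.2,-0.003,0,0,0,0,-0.25,-0.006,0,0,0,0,-0.3,-0.009,0,0,0,0,-0.35,-0.012,0,0,0,0,-0.4,-0.016,0,0,0,0,-0.45,-0.02,0,0,0,0,-0.5,-0.024,0,0,0,0,-0.55,-0.027,0,0,0,0,-0.6,-0.029,0,0,0,0,-0.64,-0.029,0,0,0,0,-0.67,-0.029,0,0,0,0,-0.69,-0.029,0,0,0,0,-0.701,-0.029,0,0,0,0,-0.701,-0.029,0,0,0,0,-0.701,-0.029,0,0,0,0]

```text
t: 29.1
tool_pos: [0.4656, -0.1715, 0.2068]
tool_rot: [-2.221, -2.221, -0.0]
contact_force: [0.5, -0.2, -2.3]
opening: 0.0409
grip_force: 31.0
```

Request:
apply_moves:
  rows: [0,0,0.01,0,0,0,0,0,0.03,0,0,0,0,0,0.05,0,0,0,0,0,0.07,0,0,0,0,0,0.085,0,0,0,0,0,0.1,0,0,0,0,0,0.11,0,0,0,0,0,0.118,0,0,0,0,0,0.122,0,0,0,0,0,0.125,0,0,0,0,0,0.1265,0,0,0,0,0,0.1275,0,0,0,0,0,0.1285,0,0,0,0,0,0.1285,0,0,0]

```text
t: 30.5
tool_pos: [0.4659, -0.172, 0.1301]
tool_rot: [2.221, 2.221, 0.0]
contact_force: [0.7, 0.4, -1.9]
opening: 0.0407
grip_force: 31.0
```

Request:
apply_moves:
  rows: [0,0,0.0005,0,0,0,0,0,0.001,0,0,0,0,0,0.0015,0,0,0,0,0,0.002,0,0,0,0,0,0.0025,0,0,0,0,0,0.003,0,0,0,0,0,0.003,0,0,0]

```text
t: 31.2
tool_pos: [0.4659, -0.1721, 0.1287]
tool_rot: [-2.221, -2.221, 0.0]
contact_force: [-2.9, 0.2, 4.2]
opening: 0.041
grip_force: 31.6
```

Request:
apply_moves:
  rows: [0,0,0,0,0,0,0,0,0,0,0,0,0,0,0,0,0,0,0,0,0,0,0,0,0,0,0,0,0,0,0,0,0,0,0,0,0,0,0,0,0,0,0,0,0,0,0,0]
  grip: 1

```text
t: 32.0
tool_pos: [0.4658, -0.172, 0.1281]
tool_rot: [-2.221, -2.221, -0.0]
contact_force: [-0.7, -0.1, -0.4]
opening: 0.0854
grip_force: 0.0
```

Request:
apply_moves:
  rows: [0,0,-0.01,0,0,0,0,0,-0.03,0,0,0,0,0,-0.06,0,0,0,0,0,-0.1,0,0,0,0,0,-0.14,0,0,0,0,0,-0.18,0,0,0,0,0,-0.21,0,0,0,0,0,-0.22,0,0,0,0,0,-0.22,0,0,0]

```text
t: 32.9
tool_pos: [0.4663, -0.1723, 0.262]
tool_rot: [2.219, 2.219, 0.001]
contact_force: [-0.6, -0.5, 0.4]
opening: 0.0853
grip_force: 0.0
```

Request:
apply_moves:
  rows: [0.02,0,0,0,0,0,0.06,0,0,0,0,0,0.12,0.004,0,0,0,0,0.19,0.009,0,0,0,0,0.26,0.014,0,0,0,0,0.33,0.019,0,0,0,0,0.4,0.024,0,0,0,0,0.47,0.029,0,0,0,0,0.54,0.034,0,0,0,0,0.61,0.039,0,0,0,0,0.68,0.0432,0,0,0,0,0.74,0.0432,0,0,0,0,0.79,0.0432,0,0,0,0,0.82,0.0432,0,0,0,0,0.8293,0.0432,0,0,0,0,0.8293,0.0432,0,0,0,0,0.8293,0.0432,0,0,0,0]

```text
t: 34.6
tool_pos: [0.4917, 0.3246, 0.2598]
tool_rot: [2.222, 2.22, -0.002]
contact_force: [0.3, 0.4, 0.5]
opening: 0.0851
grip_force: 0.0
```

```bash
python3 - <<'E'
from h import *
import cv2
o=ctrl.get_obs();print(o['tool_pos'],o['opening'],o['contact_force'],o['t'])
p,d=ctrl.get_image("wrist");a=cv2.resize(p,(400,250))
p,d=ctrl.get_image("top");b=cv2.resize(p[150:290,300:500],(400,280))
cv2.imwrite("pics/s5.png",np.hstack([np.vstack([a,a[:30]]),b]))
E
```

```text
[0.4916904  0.32463401 0.25978098] 0.08507594999042078 [0.30498145 0.38351291 0.45247302] 34.6
```

View pics/s5.png

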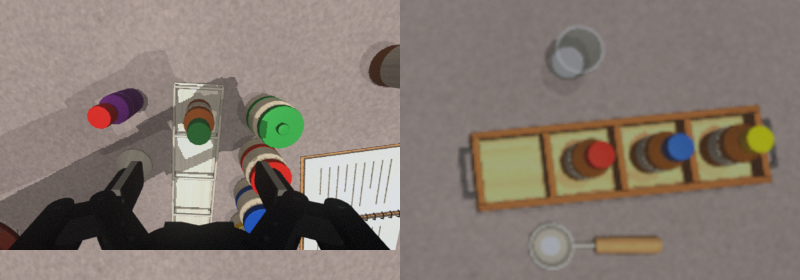

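Three bottles stand upright in the tray. The green cap sits where yellow's did in the wrist view, so the gripper is aligned.

Request:
apply_moves:
  rows: [0,0,0.03,0,0,0,0,0,0.06,0,0,0,0,0,0.09,0,0,0,0,0,0.12,0,0,0,0,0,0.14,0,0,0,0,0,0.16,0,0,0,0,0,0.18,0,0,0,0,0,0.195,0,0,0,0,0,0.205,0,0,0,0,0,0.2135,0,0,0,0,0,0.2135,0,0,0]

```text
t: 35.8
tool_pos: [0.4915, 0.3255, 0.1314]
tool_rot: [-2.221, -2.221, 0.001]
contact_force: [-0.6, 0.2, 0.1]
opening: 0.0854
grip_force: 0.0
```

Request:
apply_moves:
  rows: [0,0,0,0,0,0,0,0,0,0,0,0,0,0,0,0,0,0,0,0,0,0,0,0,0,0,0,0,0,0,0,0,0,0,0,0,0,0,0,0,0,0,0,0,0,0,0,0,0,0,0,0,0,0,0,0,0,0,0,0]
  grip: 0.3
  grip_force: 30

```text
t: 36.8
tool_pos: [0.4919, 0.3258, 0.1328]
tool_rot: [-2.221, -2.221, -0.001]
contact_force: [-2.3, -0.6, 5.2]
opening: 0.0413
grip_force: 30.7
```

Request:
apply_moves:
  rows: [0,0,-0.008,0,0,0,0,0,-0.02,0,0,0,0,0,-0.04,0,0,0,0,0,-0.06,0,0,0,0,0,-0.08,0,0,0,0,0,-0.1,0,0,0,0,0,-0.115,0,0,0,0,0,-0.125,0,0,0,0,0,-0.125,0,0,0]

```text
t: 37.7
tool_pos: [0.4922, 0.3259, 0.2085]
tool_rot: [2.221, 2.221, 0.003]
contact_force: [-1.2, 0.2, -2.4]
opening: 0.0414
grip_force: 30.8
```

Request:
apply_moves:
  rows: [-0.01,0,0,0,0,0,-0.03,0,0,0,0,0,-0.06,0,0,0,0,0,-0.1,-0.004,0,0,0,0,-0.15,-0.008,0,0,0,0,-0.2,-0.013,0,0,0,0,-0.25,-0.018,0,0,0,0,-0.3,-0.023,0,0,0,0,-0.35,-0.028,0,0,0,0,-0.4,-0.033,0,0,0,0,-0.45,-0.038,0,0,0,0,-0.5,-0.043,0,0,0,0,-0.55,-0.048,0,0,0,0,-0.6,-0.052,0,0,0,0,-0.64,-0.0542,0,0,0,0,-0.67,-0.0542,0,0,0,0,-0.69,-0.0542,0,0,0,0,-0.6963,-0.0542,0,0,0,0,-0.6963,-0.0542,0,0,0,0,-0.6963,-0.0542,0,0,0,0]

```text
t: 39.7
tool_pos: [0.459, -0.0917, 0.2069]
tool_rot: [-2.221, -2.222, -0.0]
contact_force: [-0.0, 0.9, -2.3]
opening: 0.0413
grip_force: 30.8
```

Request:
apply_moves:
  rows: [0,0,0.01,0,0,0,0,0,0.03,0,0,0,0,0,0.05,0,0,0,0,0,0.07,0,0,0,0,0,0.085,0,0,0,0,0,0.1,0,0,0,0,0,0.11,0,0,0,0,0,0.118,0,0,0,0,0,0.122,0,0,0,0,0,0.125,0,0,0,0,0,0.1265,0,0,0,0,0,0.1275,0,0,0,0,0,0.1285,0,0,0,0,0,0.1285,0,0,0]

```text
t: 41.1
tool_pos: [0.4593, -0.0922, 0.1301]
tool_rot: [2.221, 2.221, 0.0]
contact_force: [-0.0, -0.5, -1.6]
opening: 0.0413
grip_force: 30.8
```

Request:
apply_moves:
  rows: [0,0,0.0005,0,0,0,0,0,0.001,0,0,0,0,0,0.0015,0,0,0,0,0,0.002,0,0,0,0,0,0.0025,0,0,0,0,0,0.003,0,0,0,0,0,0.003,0,0,0]

```text
t: 41.8
tool_pos: [0.4593, -0.0923, 0.1288]
tool_rot: [-2.221, -2.222, 0.0]
contact_force: [-3.5, 0.3, 4.7]
opening: 0.0412
grip_force: 31.4
```

Contact felt. Releasing, rising, and moving left, clear of everything.

Request:
apply_moves:
  rows: [0,0,0,0,0,0,0,0,0,0,0,0,0,0,0,0,0,0,0,0,0,0,0,0,0,0,0,0,0,0,0,0,0,0,0,0,0,0,0,0,0,0,0,0,0,0,0,0]
  grip: 1

```text
t: 42.6
tool_pos: [0.4592, -0.0922, 0.1282]
tool_rot: [2.221, 2.221, 0.0]
contact_force: [-0.8, -0.8, -0.0]
opening: 0.0852
grip_force: 0.0
```

Request:
apply_moves:
  rows: [0,0,-0.01,0,0,0,0,0,-0.03,0,0,0,0,0,-0.06,0,0,0,0,0,-0.1,0,0,0,0,0,-0.14,0,0,0,0,0,-0.18,0,0,0,0,0,-0.22,0,0,0,0.05,0,-0.25,0,0,0,0.1,0,-0.25,0,0,0,0.16,0,-0.25,0,0,0,0.22,0,-0.25,0,0,0,0.27,0,-0.25,0,0,0,0.3,0,-0.25,0,0,0,0.3,0,-0.25,0,0,0]

```text
t: 44.0
tool_pos: [0.4591, 0.0896, 0.2794]
tool_rot: [2.217, 2.225, 0.002]
contact_force: [-0.7, -0.2, -0.4]
opening: 0.0856
grip_force: 0.0
```

```bash
python3 - <<'E'
from h import *
import cv2
o=ctrl.get_obs();print(o['tool_pos'],o['opening'],o['contact_force'],o['t'])
p,d=ctrl.get_image("side");a=cv2.resize(p[80:280,250:450],(400,400))
p,d=ctrl.get_image("top");b=cv2.resize(p[130:290,330:490],(400,400))
cv2.imwrite("pics/s6.png",np.hstack([a,b]))
E
```

```text
[0.45909933 0.08956591 0.27944353] 0.08555467865066153 [-0.65668389 -0.2443596  -0.35014067] 44.0
```

View pics/s6.png

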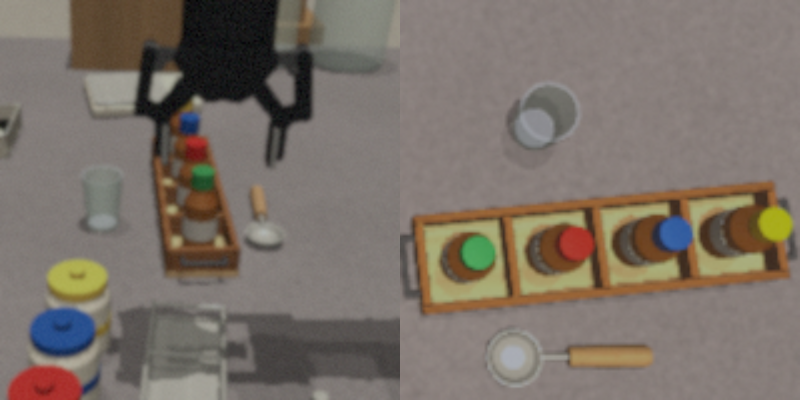

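All four bottles stand upright in the order green, red, blue, yellow, one in each compartment. The beaker is unmoved and the gripper is clear.

```bash
python3 -c "
from station import ctrl
print(ctrl.finish_job())"
```

```text
the job is handed in; nothing more can be done
None
```

I moved all four bottles into the tray, upright and in rack order (green, red, blue, yellow), left the beaker where it was, and handed the job in at about 44 s.

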